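# Build the saggar column and hold the warm-air gate half open

## Robot

A 6-joint arm with a two-finger parallel gripper is mounted at the origin on the work surface. World frame = base frame: x ahead of the robot, y to its left, z up, the work surface at z = 0. Lengths are in mm, angles in rad, forces in N, time in s.
With the tool pointing down it reaches from about 350 to 975 mm from the base axis. Payload 7.1 kg.
Tool frame: the origin (TCP) lies at the very end of the fingers, on their centre line; the grasp point (between the pads) lies 19 mm behind it; z points along the fingers, y is the line along which they close (so a half turn about z gives the same grasp; the last joint's range is limited). The gripper opens to 88 mm and grips with 3 to 60 N. Pads are 20 mm wide; open, the fingers measure 115 mm over their backs; the gripper's body (75 mm by 178 mm) begins 61 mm behind the grasp point.
Start: joints at [1.284, 0.423, 1.63, -0, 1.089, -0.019], TCP at [165.35, 602.714, 222.675] pointing down, gripper open.
Joint ranges: [-3, 3], [-0.9, 2.11], [0.09, 2.58], [-1.31, 4.45], [0.11, 2.69], [-2.54, 2.54]. Speed limits (rad/s): [2.39, 2.39, 3.01, 3.14, 3.14, 3.14].

## Interface

Orientations are given as a unit quaternion [w, x, y, z].
In Python, from station import * gives the robot as it stands. Calls block until the motion is done:
- reach(position, orientation): joint-space move of the TCP to a pose.
- line_to(position, rot=None, speed=150): straight line of the TCP; rot=None keeps the orientation; speed is the mean speed in mm/s.
- movej(angles): joint-space move.
- grip(opening, f_grip=None): finger opening in mm; f_grip is the grip in N (None keeps the last); returns when the fingers have stopped.
- pause(seconds).
- ik(position, orientation): joint angles nearest the present ones, or None.
- read_camera(name): name is "scene" or "side" or "wrist"; returns (picture, depth): 400x640x3 uint8, blue, green, red; 400x640 float32, mm along the optical axis (not along the pixel's ray), 0 where there is no reading.
- get_calibration(name): a dict with "camera_matrix" (3x3 intrinsics, pixels), "k1" (the pictures are not rectified: a ray, as slopes to the right and down, at radius r is drawn at 1 + k1 r^2 times it, then the intrinsics apply), "T" (4x4, takes a point from camera to world coordinates); the wrist camera has in their place "tool_from_camera" (4x4, takes a point from camera to tool coordinates, whose origin is the TCP and whose axes are the flange's). Camera axes: x right, y up, looking along -z (the intrinsics and any distortion apply to the point x, -y, -z); pixel columns grow to the right and rows downward; lengths in mm; the calibration is good to about 2 mm. A picture is of the moment at which its call begins: read the wrist's pose just before it. get_calibration takes no time and is no camera call.
A pose or a line that the arm cannot do raises IKError and nothing moves.
- close_job(): hands the job in; it is judged then, once.
Trained networks look in the newest picture that a camera, given by its name, has taken for a name from the list of things; names that differ only in an ending like _2 or _b are one class to them, and where a whole thing is asked for, a point or a joint stands for the part that bears it (a point fixed in the world has none). Each returns a list of dicts, best first, with "confidence" (0 to 1); they miss things now and then, are a little off and sometimes report something else, mostly with a low value. They report only what shows in the picture. A call takes as long as a camera call. They do not tell look-alikes from the thing itself.
- masks_of(label, camera): "mask" (400x640 bool, what is visible of it) and "box" ([left, top, width, height] as shares, 0 to 1, of the picture: columns of its width, rows of its height, round what is visible of it).
- pinpoint(label, camera): "xy" ([column, row] as shares, 0 to 1, of the picture: columns of its width, rows of its height: a listed point, or the origin of a listed thing).
Readings, each from a call of its own:
- read_t(): time.
- read_joint_positions(): joint angles.
- read_qd(): joint speeds.
- read_joint_efforts(): joint torques, N m.
- read_tcp_pos(): TCP position.
- read_eef_rot(): TCP orientation.
- read_contact_force(): force on the tool from outside, world axes, zero at the start.
- read_torque(): the same for the moment, N m.
- read_grip_width(): finger opening in mm.
- read_gripper_force(): force on a finger pad.
Only numpy, scipy, OpenCV 4.12 (cv2) and the standard library are available. Lean on these libraries where they do the work, as an engineer would, in place of code of your own. Each camera call takes 0.05 s, during which the arm holds its last target. There are 200 camera calls.

## Task

Stack the two loose closed fireclay saggars squarely, edges in line, onto the one standing on the slab beside the warm-air box: the taller one first, then the flat one on top, letting go of each. Then slide the box's sprung gate to half of its travel (handle at the long middle mark) and finish while holding it there with the gripper, because it springs shut when let go. Leave the bottom saggar where it stands and do not disturb the pots and tools around.

Things in the scene. Friction and masses are not known exactly. Their poses are not given: they have to be found in the camera images.
- foot: Closed box of buff fireclay, its lid flush and flat, 100 mm (x) x 60 mm (y) x 45 mm high, about 0.9 kg. Origin: centre of the underside, z up. The bottom saggar of the column, loose on a 150 x 110 x 12 mm pale slab that is fixed on the table.
- tall: Closed box of buff fireclay, its lid flush and flat, 100 mm (x) x 60 mm (y) x 55 mm high, about 0.3 to 0.6 kg. Origin: centre of the underside, z up. The taller of the two loose saggars on the table; goes onto the bottom one.
- flat: Closed box of buff fireclay, its lid flush and flat, 100 mm (x) x 60 mm (y) x 35 mm high, about 0.25 to 0.5 kg. Origin: centre of the underside, z up. The lower of the two loose saggars on the table; goes on top of the taller one.
- airbox: Dark grey warm-air box fixed to the table, 240 mm (x) x 140 mm (y) x 90 mm high, fan (80 mm across, 70 mm long) on its -y face, air outlet in its +y face, which looks towards the column. Origin: centre of the underside, z up. The gate slides along its +x axis. Three white marks lie across its top beside the handle's path, for shut, half and fully open (45 mm apart); the middle one is longer.
- gate_grip (a point): Grip point in the middle of the gate's upright steel handle, a tab 16 mm (box's x) x 40 mm (box's y) that rises to 145 mm above the table; this point is 122 mm above the table. Under the tab is a flat steel bridge whose top is 98 mm above the table. Axes parallel to the air box's. It moves with the gate; with the gate shut it is at (-45, 45, 122) mm in the box's frame.
- gate (a joint): Travel of the gate in m: 0 shut (where its spring keeps it), 0.045 half, 0.09 fully open, growing as the handle moves along the air box's +x axis. The spring pushes back with about 3 N at the start, 9 N at half and 15 N fully open.
- glaze_jar: White round glaze jar with a wooden lid, 50 mm across and 60 mm high, standing between the saggars. Origin: centre of the underside. Leave alone.
- cup: Unfired grey-green clay cup, 70 mm across the rim, 80 mm high. Origin: centre of the underside. Leave alone.
- bowl: Terracotta bowl, 110 mm across the rim, 50 mm high. Origin: centre of the underside. Leave alone.
- brush: Brush lying flat near the far side of the table. Origin: under its middle, x axis along it. Leave alone.
- rib: Flat wooden shaping rib, 90 x 45 x 12 mm, lying on the table beyond the glaze jar. Origin: centre of the underside. Leave alone.
- bottle: White bottle 60 mm across, 150 mm high, at the robot's right. Origin: centre of the underside. Leave alone.
Things that resemble listed ones, but are neither listed nor needed, are in the scene too. What is shaped like the foot but pink is not meant.

How it is judged (in metres and radians):
On the way, in this order (a step that is already met when the one before it is completed fails the run):
1. the taller saggar stands squarely on the bottom one, let go (horizontal distance between tall and foot below 0.01 m and angle between the x axis of tall and the x axis of foot, either way round below 0.14 rad and z of tall in the frame of foot between 0.041 and 0.049 m and angle between tall's own z axis and vertical below 0.05 rad and contact force between the fingers and tall below 0.1 N and linear speed of tall below 0.02 m/s), for 0.2 s.
2. the flat saggar stands squarely on the taller one, let go (horizontal distance between flat and tall below 0.01 m and angle between the x axis of flat and the x axis of tall, either way round below 0.14 rad and z of flat in the frame of tall between 0.051 and 0.059 m and angle between each of flat, tall's own z axis and vertical below 0.05 rad and contact force between the fingers and flat below 0.1 N and linear speed of flat below 0.02 m/s and horizontal distance between tall and foot below 0.01 m and angle between the x axis of tall and the x axis of foot, either way round below 0.14 rad and z of tall in the frame of foot between 0.041 and 0.049 m), for 0.2 s.
At the end, for the whole second after the job is handed in: Fingers hold the gate still (over 4 N) at 37 to 53 mm of its 90 mm travel; taller saggar rests on the bottom one, flat one on the taller, each centred within 10 mm, turned less than 8 degrees, level, not touched by the fingers; bottom saggar moved less than 20 mm (all of step 2 and contact force between the fingers and tall below 0.1 N and linear speed of tall below 0.02 m/s and distance of foot from where it was at the start of the episode below 0.02 m and value of joint gate between 0.037 and 0.053 m and contact force between the fingers and gate above 4 N and velocity of joint gate between -0.01 and 0.01 m/s); the arm keeps its last pose, push and grip.
It fails at once if a bystander was moved more than 40 mm (distance of any of glaze_jar, cup, bowl, brush, rib, bottle from where it was at the start of the episode above 0.04 m).
It also fails if it takes over 69 s, if anything falls off the work surface, if the arm or the gripper's body presses on something with over 40 N, if the wrist force passes 120 N, or if a joint passes its speed limit or range.

## Working session

There is one attempt and no reset: what is moved stays moved. The work goes in short steps, each a Python script; the robot and the scene stay as the last script left them, time stands still between calls to the robot, and variables do not carry over. Pictures are saved under pics/ and viewed, at most 10 in all, crops included, and the job is handed in when it is done.

```bash
ls; mkdir -p pics
cat > h.py <<'E'
from station import *
import numpy as np, cv2
from scipy.spatial.transform import Rotation as R
def cam(name):
    c=get_calibration(name)
    if 'T' in c: T=np.array(c['T'])
    else:
        W=np.eye(4); q=read_eef_rot(); W[:3,:3]=R.from_quat([q[1],q[2],q[3],q[0]]).as_matrix(); W[:3,3]=read_tcp_pos()
        T=W@np.array(c['tool_from_camera'])
    return np.array(c['camera_matrix'],float),float(c['k1']),T
def pts(depth,uv,C):
    K,k,T=C; uv=np.asarray(uv); d=depth[uv[:,1],uv[:,0]]
    n=cv2.undistortPoints(uv.astype(np.float64).reshape(-1,1,2),K,np.array([k,0,0,0.])).reshape(-1,2)
    p=np.c_[n[:,0]*d,-n[:,1]*d,-d,np.ones(len(d))]
    return (p@T.T)[d>0,:3]
def cloud(depth,mask,C):
    v,u=np.nonzero(mask); return pts(depth,np.c_[u,v],C)
def ray(uv,C,z):
    K,k,T=C; n=cv2.undistortPoints(np.array(uv,float).reshape(-1,1,2),K,np.array([k,0,0,0.])).reshape(2)
    d=T[:3,:3]@[n[0],-n[1],-1]; o=T[:3,3]; return o+d*(z-o[2])/d[2]
def top(P,tol=5):
    z=np.percentile(P[:,2],95); Q=P[abs(P[:,2]-z)<tol]; z=np.median(Q[:,2]); Q=P[abs(P[:,2]-z)<4]
    (c,s,a)=cv2.minAreaRect(Q[:,:2].astype(np.float32))
    if s[0]<s[1]: s=s[::-1]; a+=90
    a=(a+90)%180-90
    return np.round([*c,z,*s,a],1)
def quat(yaw): # tool down, tool y axis at yaw (rad)
    y=np.array([np.cos(yaw),np.sin(yaw),0]); z=np.array([0,0,-1.]); x=np.cross(y,z)
    q=R.from_matrix(np.c_[x,y,z]).as_quat(); return [q[3],q[0],q[1],q[2]]
E
python3 - <<'E'
from h import *
for n in ('scene','side'):
    C=cam(n); im,d=read_camera(n); cv2.imwrite(f'pics/{n}0.png',im); print(n,C[2][:3,3].round())
    for l in ('foot','tall','flat','airbox','gate_grip','glaze_jar','cup','bowl','rib','bottle'):
        for m in masks_of(l,n):
            if m['confidence']<.2: continue
            M=cv2.erode(m['mask'].astype(np.uint8),np.ones((2,2)))>0
            P=cloud(d,M,C)
            if len(P)>10: print(l,round(m['confidence'],2),(np.array(m['box'])*[640,400,640,400]).astype(int),top(P))
    for p in pinpoint('gate_grip',n): 
        uv=np.array(p['xy'])*[640,400]; print('gg',p['confidence'],uv,ray(uv,C,122))
print(quat(0),read_eef_rot(),read_t())
E
```

```text
pics
scene [1070. -597. 1176.]
foot 0.93 [346 211  36  33] [669.8   1.5  45.9  98.8  56.5  84.6]
foot 0.87 [291 147  36  24] [339.9  80.9  45.8  98.9  60.6  56.2]
foot 0.79 [287 188  37  34] [480.9 -68.5  57.7  97.9  59.2  19.1]
tall 0.87 [395 144  35  29] [592.3 320.3  55.8  95.7  60.3  27.2]
flat 0.89 [338 147  30  30] [464.1 167.3  35.5  93.7  58.8   3. ]
airbox 0.7 [219 205  96  88] [ 522.6 -258.1   96.1  230.8  145.9   11.6]
gate_grip 0.68 [371 181  12  23] [607.2 122.2  60.7  38.1  35.1 -88.9]
gate_grip 0.56 [257 204  14  24] [ 469.7 -228.9  145.1   37.5   13.2  -77.7]
glaze_jar 0.5 [368 178  17  26] [604.2 122.2  60.7  41.1  38.2 -49.3]
cup 0.64 [359 108  20  25] [386.1 344.2  78.7  69.7  63.4 -73. ]
bowl 0.61 [389 233  35  33] [819.3  18.5  49.3 106.7  87.1 -64.3]
rib 0.8 [383 205  28  21] [708.2 120.   12.7  81.3  40.1   1.6]
bottle 0.58 [171 263  30  38] [ 452.  -491.5  149.3   24.7   23.2  -34.7]
gg 0.68 [263.424 215.2  ] [ 467.30272359 -220.86431879  122.        ]
side [ 518. -967.  697.]
foot 0.83 [268 200  41  24] [476.9 -71.1  56.1  97.6  54.3  18.3]
foot 0.78 [196 236
[... 698 characters left out ...]
55 135  20  28] [381.6 344.   74.9  72.   62.7 -77.9]
cup 0.64 [306 139  31  26] [587.  318.8  53.8  97.   58.5  28.9]
bowl 0.61 [379 182  36  27] [810.6  12.   47.  104.6 101.5  83. ]
rib 0.71 [346 178  25  13] [705.8 115.3  10.9  83.1  41.1   0.8]
bottle 0.92 [260 295  32  66] [ 451.1 -495.   150.3   21.4   18.5  -88.3]
bottle 0.71 [257 132  19  30] [385.  343.8  74.5  72.8  59.8 -85.3]
gg 0.79 [283.008 221.6  ] [ 462.71582982 -219.58021808  122.        ]
gg 0.58 [290.496 220.12 ] [ 481.19096792 -214.73702522  122.        ]
[np.float64(0.0), np.float64(0.7071067811865475), np.float64(0.7071067811865475), np.float64(0.0)] [-6.94695837e-06  1.33481613e-01  9.91051290e-01 -9.63030966e-06] 1.2
```

View pics/scene0.png

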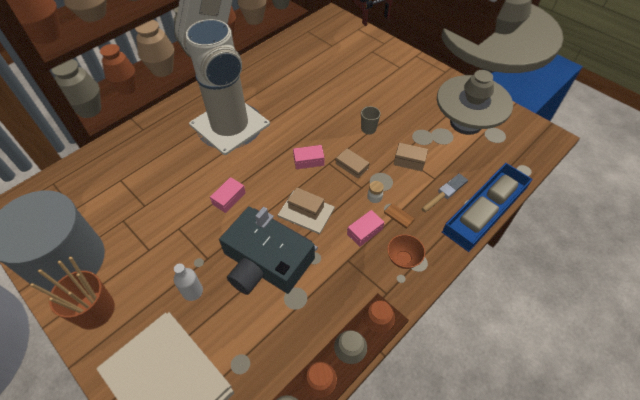

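View pics/side0.png

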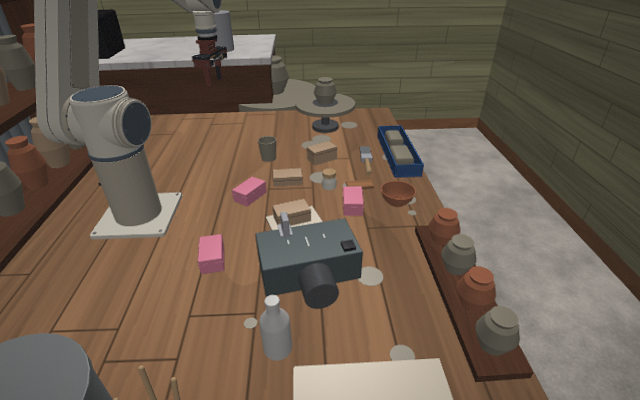

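```bash
cat >> h.py <<'E'
def look(label,xy,zmin,zmax,name=None,cams='wrist'):
    C=cam(cams); im,d=read_camera(cams)
    if name: cv2.imwrite(f'pics/{name}.png',im)
    out=[]
    for m in masks_of(label,cams):
        P=cloud(d,cv2.erode(m['mask'].astype(np.uint8),np.ones((2,2)))>0,C)
        if len(P)<20: continue
        P=P[(P[:,2]>zmin)&(P[:,2]<zmax)]
        if len(P)<20: continue
        t=top(P); print(label,round(m['confidence'],2),t,len(P))
        if np.hypot(*(t[:2]-xy))<40: out.append(t)
    return out
E
python3 - <<'E'
from h import *
print(np.array(get_calibration('wrist')['tool_from_camera']).round(2))
reach([480,-90,330],quat(np.radians(-71))); pause(.2)
look('foot',(480,-70),40,75,'w_foot'); look('gate_grip',(469,-225),130,160); look('airbox',(522,-258),60,95)
reach([590,318,300],quat(np.radians(-62))); pause(.2)
look('tall',(590,318),40,75,'w_tall')
print(read_t(),read_joint_positions())
E
```

```text
[[  -0.      0.96    0.28   75.58]
 [   1.      0.      0.     -0.34]
 [   0.      0.28   -0.96 -161.46]
 [   0.      0.      0.      1.  ]]
foot 0.94 [ 283.7 -212.2   43.9   99.1   30.7  -80.3] 685
foot 0.78 [478.  -68.1  56.5  99.1  58.3  18.6] 2478
foot 0.76 [338.3  79.   44.4  97.7  59.3  54.5] 2014
foot 0.61 [666.7   2.1  44.6  98.8  60.2  84.8] 2837
foot 0.51 [ 462.1 -196.6   73.2   91.5    1.7   11.6] 421
gate_grip 0.58 [ 466.7 -227.1  144.3   39.4   15.3  -78.4] 429
airbox 0.77 [ 525.7 -291.4   89.6  238.4  212.2   11.8] 16432
tall 0.84 [589.1 322.1  54.5  98.6  58.3  27.9] 2809
6.2667 [ 4.75416224e-01  4.19405333e-01  1.45012562e+00 -2.28723278e-05
  1.27175470e+00  1.55864301e+00]
```

```bash
cd pics; python3 -c "
import cv2,numpy as np
cv2.imwrite('w01.png',cv2.resize(np.vstack([cv2.imread('w_foot.png'),cv2.imread('w_tall.png')]),(480,600)))"
```

```text
(no output)
```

View pics/w01.png

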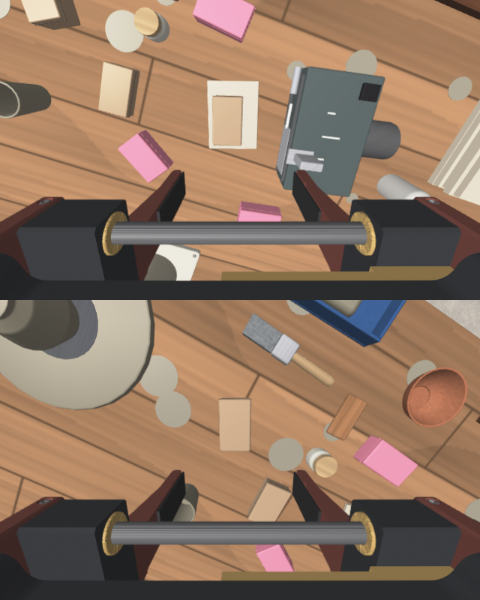

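```bash
cat >> h.py <<'E'
def pick(x,y,yaw,g):
    q=quat(np.radians(yaw)); reach([x,y,120],q); line_to([x,y,g],speed=150); grip(50,30); w=read_grip_width()
    print('width',w,read_gripper_force()); line_to([x,y,g+60],speed=150); print('lift',read_grip_width(),read_contact_force()); return w
def place(x,y,yaw,z):
    q=quat(np.radians(yaw)); reach([x,y,z+60],q); line_to([x,y,z],speed=80); pause(.2); print('down',read_contact_force(),read_tcp_pos())
    grip(84); line_to([x,y,z+110],speed=150)
E
python3 - <<'E'
from h import *
w=pick(589.5,321.3,-62,14)
if w>55:
    place(478.5,-68.5,-71.2,57+14+1); print(read_t())
    reach([480,-90,330],quat(np.radians(-71))); pause(.2)
    look('tall',(478,-68),95,125,'w_t2')
    reach([464,167,300],quat(np.radians(-88))); pause(.2)
    look('flat',(464,167),25,45)
print(read_t())
E
```

```text
width 59.820645532119414 30.00078946352005
lift 59.797795137073024 [-0.64711492 -0.25427903 -3.6315361 ]
down [ 0.15246173  0.13516824 -3.94691489] [478.65127241 -68.5249447   72.04072958]
13.0583
tall 0.77 [479.6 -70.4 111.5  97.9  58.6  18.9] 3291
flat 0.61 [460.4 168.8  34.5  99.4  57.9   2.8] 2557
15.325
```

Run:
```python
from h import *
w=pick(461.2,168,-87.2,8)
if w>55:
    place(479,-69.3,-71.1,112+8+1); print(read_t())
    reach([480,-90,330],quat(np.radians(-71))); pause(.2)
    look('flat',(478,-68),130,160,'w_f2'); look('gate_grip',(469,-225),130,160)
    cv2.imwrite('pics/scene1.png',cv2.resize(read_camera('scene')[0][150:270,200:360],(800,600),interpolation=cv2.INTER_CUBIC))
print(read_t())
```

```text
width 59.76718057025672 30.001286566257477
lift 59.696907337298775 [ 0.25548288 -0.29307746 -3.11351783]
down [-0.6302892   0.21198816 -2.79782073] [479.10516905 -69.28774924 121.01344753]
21.6167
flat 0.56 [478.  -71.7 146.5  99.2  58.6  18.6] 3904
gate_grip 0.57 [ 466.6 -227.4  144.3   40.1   15.9  -79.7] 452
22.55
```

View pics/scene1.png

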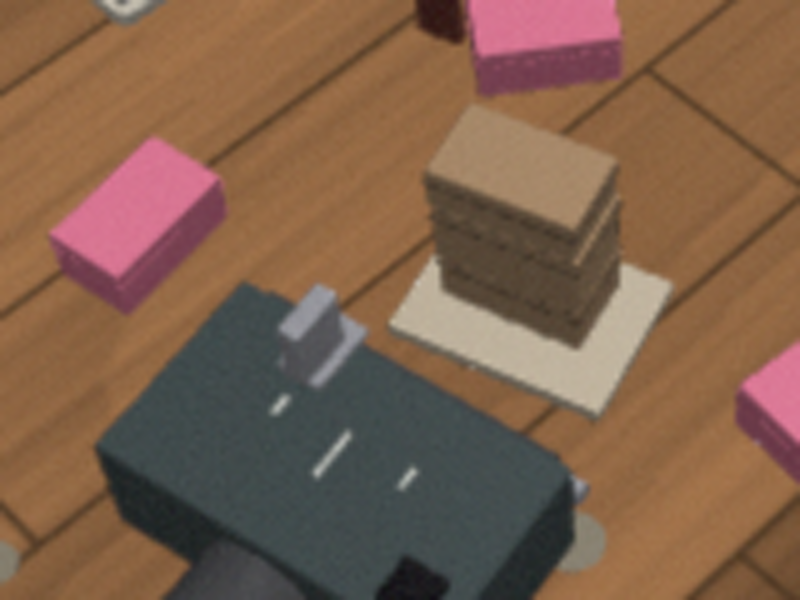

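Run:
```python
from h import *
a=np.radians(11.8); q=quat(a)
reach([467,-227.2,230],q); line_to([467,-227.2,106],speed=120); print(read_contact_force())
grip(10,50); print('w',read_grip_width(),read_gripper_force())
line_to([467+45.5*np.cos(a),-227.2+45.5*np.sin(a),106],speed=40); pause(.5)
print(read_tcp_pos(),read_grip_width(),read_gripper_force(),read_contact_force(),read_t())
im,d=read_camera('scene'); cv2.imwrite('pics/scene2.png',cv2.resize(im[150:270,200:360],(800,600),interpolation=cv2.INTER_CUBIC))
im,d=read_camera('side'); cv2.imwrite('pics/side2.png',cv2.resize(im[170:290,230:390],(800,600),interpolation=cv2.INTER_CUBIC))
C=cam('side')
for l in('flat','tall'):look(l,(478,-70),90,160,cams='side')
```

```text
[ 0.0672982   1.12197662 -0.35343164]
w 15.917546642762774 49.99413728713989
[ 510.74877767 -218.13686145  105.91360771] 15.497949420688293 49.998178482055664 [-8.08171512 -4.53101714  5.62279703] 28.0833
flat 0.59 [445.5 -64.8 145.6  15.7  11.4  46.1] 21
```

View pics/scene2.png

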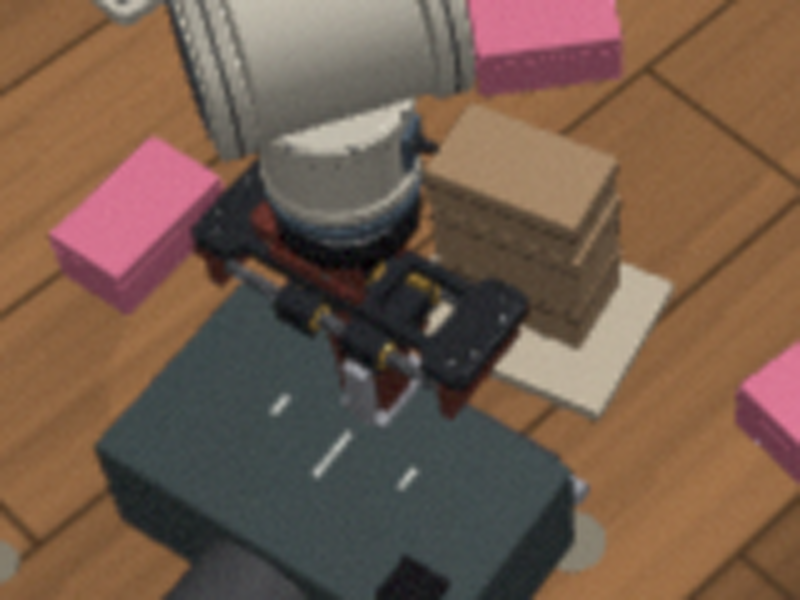

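View pics/side2.png

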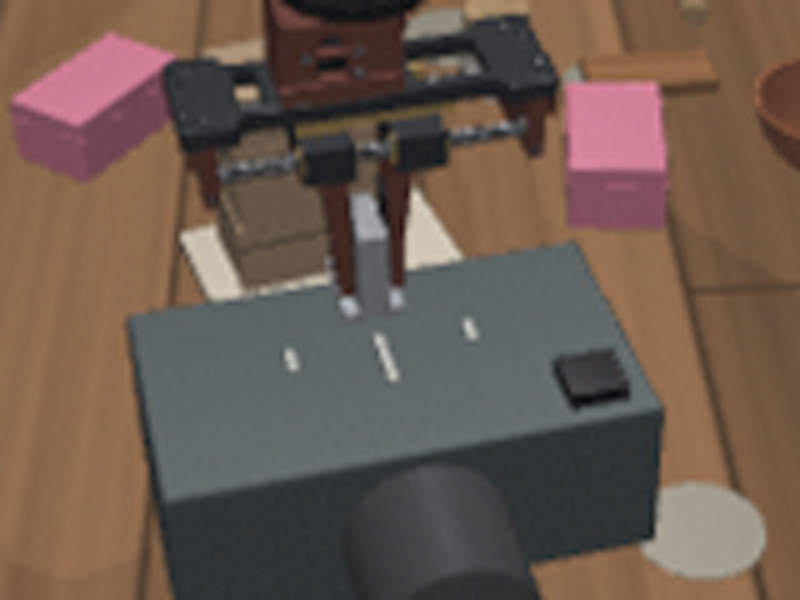

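The scene and side views show the gripped handle in line with the long middle mark (side view column ~370, row ~260), and the column at (525,220) in the scene crop has not moved. The TCP travelled 44.7 mm, with a spring load of about 9 N.

```bash
python3 -c "
from station import *
print(read_gripper_force(),read_qd()); print(close_job())"
```

```text
49.99812126159668 [-2.21217199e-04 -1.28630807e-05 -9.23406219e-06 -1.54023070e-03
  3.93516788e-04  5.04854226e-04]
the job is handed in; nothing more can be done
None
```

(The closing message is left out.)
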